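Prise up the carved panel with the pinch bar

TASK

Prise up the carved stone panel so that I can slide my packing in under it: press the free, raised end of the pinch bar steadily down with your fingertips until the panel's edge over the bar has come up about 15 mm off where it lies, and finish there, still pressing, holding the panel up while I work. Only press: don't grip or lift the bar, don't touch the stone, take it slowly so the heavy panel comes up without a jerk and doesn't slide, and leave the fulcrum block, the packing strip, the mallet and the chisel where they are.

Things in the scene. Friction and masses are not known exactly. Their poses are not given: they have to be found in the camera images.
- bearers: two timber bearers fixed to the bench, each 50 wide, 340 long, 60 high, tied by a low batten; the panel lies across them. Origin on the bench under the panel's near edge; x points level from the bar towards the panel, y along the bearers, z up. Nearer bearer at x = 50 to 100 mm, farther at 265 to 315
- stone: grey carved stone panel, loose, 320 (x) by 280 (y) by 45 mm, 7 to 11 kg, a raised plain border round carved scrolls, lying flat on the bearers with its underside 60 mm above the bench. Origin at the centre of its underside, x away from the bar, z up. It tips about the outer edge of the farther bearer
- stone_edge (a point): middle of the panel's lower near edge, the edge that overhangs the bar's toe by about 37 mm; 60 mm above the bench at rest. Its rise is what counts: wanted about 15 mm, so 75 mm above the bench
- stone_back (a point): middle of the panel's lower far edge, 320 mm from stone_edge; stays nearly still as the panel tips
- bar: loose dark steel pinch bar, 0.85 kg, resting on the fulcrum: flat shank 340 x 30 x 9, then a 62 mm toe (40 wide, 7 thick) kinked up 0.34 rad, its tip under the panel. Origin on the underside at the fulcrum, where it turns; at rest x points level to the toe, z up, and the shank rises 0.26 rad to its free end. Toe tip 77 mm ahead of the origin, bar_end 294 behind
- bar_end (a point): the place to press: middle of the shank's flat top face, 20 mm short of its free (long, raised) end; at rest about 137 mm above the bench, 294 mm behind and 88 mm above the bar's origin. It goes down about 3.8 mm per mm that stone_edge rises, so 55 to 60 mm in all, under a push growing to 8 to 13 N
- bar_heel (a point): point on the bar's top face right above the fulcrum, 9 mm above the bar's origin; the line from bar_heel to bar_end is the shank's direction
- fulcrum: loose hardwood block, 62 (x) by 90 (y) mm and 50 high with a rounded ridge along y, standing on the bench about 43 mm outside the panel's near edge, under the bar. Origin under its middle
- packer: loose plywood packing strip 110 by 40 by 10 mm lying on the bench beside the fulcrum; leave alone. Origin under its middle, x along it
- mallet: round carver's mallet standing on its white head, 86 mm across and 88 mm high, its wooden handle up to 207 mm; leave alone. Origin under its middle
- chisel: steel stone chisel 210 long, 22 wide at the blade, 12 thick, lying on the bench beside the bar; leave alone. Origin under its middle, x towards the blade

How it is judged:
By the outcome, as a careful person would: the job done as asked, in the order asked, and still so for the second after the job is handed in, while the arm keeps its last pose, push and grip.
It also fails if it takes over 35 s, if anything falls off the work surface, if the arm or the gripper's body presses on something with over 40 N, if the wrist force passes 120 N, or if a joint passes its speed limit or range.

ROBOT

A 7-joint arm with a two-finger parallel gripper is mounted at the origin on the work surface. World frame = base frame: x ahead of the robot, y to its left, z up, the work surface at z = 0. Lengths are in m, angles in rad, forces in N, time in s.
With the tool pointing down it reaches from about 0.4 to 0.85 m from the base axis. Payload 10.4 kg.
Tool frame: the origin (TCP) lies between the finger pads; the fingertips stand ahead of it and the grasp point (between the pads) lies 6 mm ahead of it (finger_overhang is the z of the fingertips in the tool frame, in m); z points along the fingers, y is the direction in which the jaws open and shut (so a half turn about z gives the same grasp; the last joint's range is limited). The gripper opens to 85 mm and grips with 20 to 120 N. Pads are 22 mm wide; open, the fingers measure 114 mm over their backs; the gripper's body (76 mm by 85 mm) begins 54 mm behind the grasp point. The pads swing forward as they close: fully open they stand 13 mm farther back than shut.
Start: joints at [1.215, 0.332, -0.065, 1.46, 0.022, 1.35, -0.088], TCP at [0.204, -0.591, 0.227] pointing down, gripper open.
Joint ranges: [-2.6, 2.6], [-0.5, 2.12], [-1.47, 1.34], [0.16, 2.42], [-1.27, 4.41], [0.06, 2.06], [-2.6, 2.6]. Speed limits (rad/s): [2.22, 2.22, 2.79, 2.79, 3.14, 3.14, 3.14].

INTERFACE

Orientations are given as a unit quaternion [x, y, z, w].
In Python, from workcell import * gives the robot as it stands.
- The arm moves only by the shell command python3 -m creep 'ROWS' [FORCE]. ROWS is JSON, a list of rows, each a list of 7 numbers: the turn, a rotation vector about the tool's x, y, z in rad, then the shift along the tool's x, y, z in mm, then the closure in counts, from 0 (fully open) to 255 (shut). In form: [[wx, wy, wz, dx, dy, dz, claw], ...]. A call has 1 to 8 rows; each row shifts and turns the commanded pose from where the row before left it, along the tool's axes as they then stand; what a row does not reach is not made up. A row lasts 1/10 s, in which the tool goes at most 50 mm and 8.59 degrees, less where a joint would pass 70% of its speed; a pose out of reach is approached as far as the arm can. A call is refused whole if a number of a shift passes 50 or a number of a turn 0.15, either way. A call with a gripper value outside its range is refused whole. The fingers move at their own pace and stop on an object; FORCE is the grip in N (left out, the last holds). Time passes only in rows, so rows that do not move let the fingers close. It gives the time, the measured TCP pose, the force and the opening at its end, in the units of the state.
- get_obs(): the state, without advancing time (a new reading comes with each control period).
- camera(name): name is "scene" or "top" or "wrist"; returns (picture, depth): 480x640x3 uint8, blue, green, red; 480x640 float32, m along the optical axis (not along the pixel's ray), 0 where there is no reading.
- camera_model(name): a dict with "camera_matrix" (3x3 intrinsics, pixels), "k1" (the pictures are not rectified: a ray, as slopes to the right and down, at radius r is drawn at 1 + k1 r^2 times it, then the intrinsics apply), "R" (3x3) and "t" (3): a world point X has camera coordinates R X + t; the wrist camera has in their place "mount" (4x4, takes a point from camera to tool coordinates, whose origin is the TCP and whose axes are the flange's). Camera axes: x right, y down, z forward; pixel columns grow to the right and rows downward; lengths in m; the calibration is good to about 2 mm. A picture is of the moment at which its call begins: read the wrist's pose just before it. camera_model takes no time and is no camera call.
- hand_in(): hands the job in, once; it reports no verdict.
The state is a dict: "clock": time; "joint_pos": joint angles; "joint_velocities": joint speeds; "tau": joint torques, N m; "position": TCP position; "ee_rot": TCP orientation; "ft_force": force on the tool from outside, world axes, zero at the start; "torque": the same for the moment, N m; "grip_width": opening from 0.0 (shut) to 1.0 (fully open).
Only numpy, scipy, OpenCV 4.12 (cv2) and the standard library are available. Lean on these libraries where they do the work, as an engineer would, in place of code of your own. Each camera call takes 0.05 s, during which the arm holds its last target.

## Working session

There is one attempt and no reset: what is moved stays moved. The work goes in short steps, Python scripts to look and compute and a shell command to move; the robot and the scene stay as the last step left them, time stands still between calls to the robot, and variables do not carry over. Pictures are saved under pics/ and viewed, and the job is handed in when it is done.

```bash
mkdir -p pics; ls; python3 - <<'E'
from workcell import *
import cv2
o=get_obs();print(o)
for n in("scene","top","wrist"):
    p,d=camera(n);cv2.imwrite(f"pics/{n}0.png",p)
    import numpy as np;np.save(f"pics/{n}0.npy",d)
    print(n,camera_model(n))
print([k for k in globals() if not k.startswith('_')])
E
```

```text
pics
{'clock': 0.0, 'joint_pos': array([ 1.21536492,  0.33287534, -0.06468756,  1.46094115,  0.02156444,
        1.34989706, -0.08847419]), 'joint_velocities': array([-1.50222538e-03,  2.41673405e-05, -6.67914988e-04, -4.63010286e-04,
        2.19763860e-04,  5.11279492e-04,  2.42115522e-04]), 'tau': array([ 1.77238085e-04, -6.25438571e+01,  4.93806170e-02, -3.91619539e+01,
        1.62993389e-02,  9.50999645e-03,  1.92700691e-05]), 'position': array([ 0.2040744 , -0.5903402 ,  0.22631381]), 'ee_rot': array([ 9.86182330e-01,  1.65662016e-01, -1.35719400e-04, -7.00611678e-04]), 'ft_force': array([ 0.07787812, -0.41972543, -0.15090508]), 'torque': array([-0.00909871,  0.0698571 ,  0.00572279]), 'grip_width': 1.0014554390628216}
scene {'camera_matrix': array([[540.4813897 ,   0.        , 320.03521672],
       [  0.        , 540.4813897 , 244.77561495],
       [  0.        ,   0.        ,   1.        ]]), 'k1': -0.054129207556775666, 'R': array([[ 0.52017297,  0.85396126,  0.01304809],
       [ 0.66861328, -0.39767131, -0.62834211],
       [-0.53139097,  0.33557071, -0.7778277 ]]), 't': 
[... 430 characters left out ...]
0.59920611,  0.96718188])}
wrist {'camera_matrix': array([[381.08247059,   0.        , 325.16390451],
       [  0.        , 381.08247059, 240.95896348],
       [  0.        ,   0.        ,   1.        ]]), 'k1': -0.08172486766655235, 'mount': array([[-2.20912924e-03, -9.52564142e-01, -3.04329880e-01,
         7.74644160e-02],
       [ 9.99996591e-01, -2.52789819e-03,  6.53447047e-04,
         1.19351013e-03],
       [-1.39176518e-03, -3.04327399e-01,  9.52566479e-01,
        -1.46435459e-01],
       [ 0.00000000e+00,  0.00000000e+00,  0.00000000e+00,
         1.00000000e+00]])}
['camera', 'camera_model', 'hand_in', 'get_obs', 'MotionError', 'finger_overhang', 'cv2', 'o', 'n', 'p', 'd', 'np']
```

View pics/scene0.png

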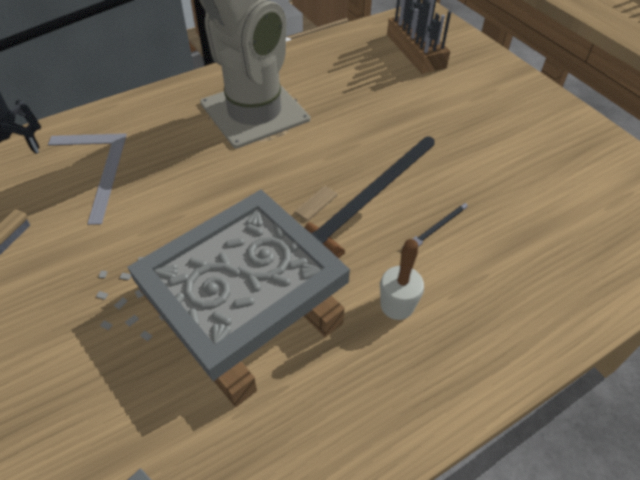

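View pics/top0.png

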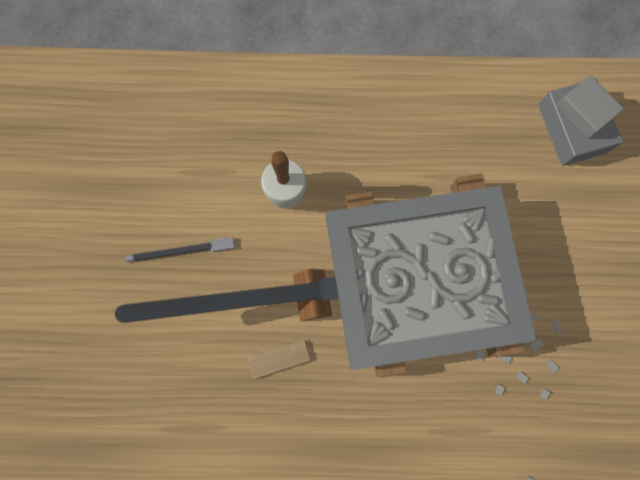

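The scene view shows the bar running from the panel towards the robot. In the top view its free end is at about (122,313), the fulcrum at (312,294) and the panel spans (328–535, 187–368). Next I measure these points.

```bash
cat > h.py <<'E'
from workcell import *
import numpy as np, cv2
from scipy.spatial.transform import Rotation as Rn
def ray(n,uv,obs=None):
    m=camera_model(n);K=m["camera_matrix"];k=m["k1"]
    x=(np.atleast_2d(uv).astype(float)-[K[0,2],K[1,2]])/[K[0,0],K[1,1]]
    y=x.copy()
    for _ in range(20): y=x/(1+k*(y**2).sum(1,keepdims=True))
    d=np.c_[y,np.ones(len(y))]
    if n=="wrist":
        M=m["mount"];R=Rn.from_quat(obs["ee_rot"]).as_matrix()
        return R@M[:3,3]+obs["position"], d@(R@M[:3,:3]).T
    return -m["R"].T@m["t"], d@m["R"]
def pts(n,uv,dep,obs=None):
    uv=np.atleast_2d(uv);c,d=ray(n,uv,obs)
    z=dep[uv[:,1].astype(int),uv[:,0].astype(int)]
    return c+d*z[:,None]
def plane(n,uv,z,obs=None):
    c,d=ray(n,uv,obs);return c+d*((z-c[2])/d[:,2])[:,None]
E
python3 - <<'E'
from h import *
print("overhang",finger_overhang)
np.set_printoptions(precision=4,suppress=True)
for n,box in(("top",(105,270,300,330)),("scene",(310,130,440,240))):
    p=cv2.imread(f"pics/{n}0.png");d=np.load(f"pics/{n}0.npy")
    hsv=cv2.cvtColor(p,cv2.COLOR_BGR2HSV)
    m=np.zeros(d.shape,bool);x0,y0,x1,y1=box
    m[y0:y1,x0:x1]=((p.max(2)<75)&((p[...,2].astype(int)-p[...,0])<12))[y0:y1,x0:x1]
    nn,l,st,_=cv2.connectedComponentsWithStats(m.astype(np.uint8));i=1+st[1:,4].argmax();m=l==i
    print(n,st[i])
    cv2.imwrite(f"pics/m_{n}.png",(m*255).astype(np.uint8))
    mi=cv2.erode(m.astype(np.uint8),np.ones((3,3)))>0
    vu=np.argwhere(mi);X=pts(n,vu[:,::-1],d);X=X[d[mi]>0]
    c=X.mean(0);w=np.linalg.svd(X-c,full_matrices=False)[2];a=w[0]*np.sign(w[0][1]);s=(X-c)@a
    print("centre",c,"axis",a,"slope",np.arcsin(a[2]),"normal",w[2]); print("span",s.min(),s.max(),"ends",c+a*s.min(),c+a*s.max())
    # top-pixel ends by mask
    vu=np.argwhere(m);X2=pts(n,vu[:,::-1],d);ok=d[m]>0;s2=((X2-c)@a)[ok];print("full span",np.percentile(s2,[0,.5,99.5,100]),"width",np.ptp(((X2-c)@w[1])[ok]))
# stone corners/top depth
d=np.load("pics/top0.npy")
for q in[(332,215),(345,300),(357,360),(505,195),(527,340),(430,200),(430,355),(325,292),(312,275),(312,315),(140,312)]:
    print(q,pts("top",[q],d)[0])
E
```

```text
overhang 0.025
top [ 116  285  184   37 2936]
centre [0.4862 0.082  0.1064] axis [-0.1552  0.9553  0.2515] slope 0.2542797392563169 normal [ 0.0453 -0.2475  0.9678]
span -0.16081395982890975 0.14709337027134106 ends [ 0.5111 -0.0716  0.066 ] [0.4633 0.2225 0.1434]
full span [-0.164  -0.1603  0.1466  0.1488] width 0.028233061739361198
scene [ 312  137  122  103 1709]
centre [0.4924 0.0478 0.097 ] axis [-0.1567  0.9549  0.2521] slope 0.25486284798587966 normal [ 0.0323  0.2601 -0.965 ]
span -0.16189621100757368 0.18208780140188632 ends [ 0.5177 -0.1068  0.0562] [0.4638 0.2217 0.143 ]
full span [-0.1656 -0.1635  0.1817  0.1848] width 0.03340809776941414
(332, 215) [ 0.6464 -0.1294  0.1052]
(345, 300) [ 0.495  -0.1538  0.1026]
(357, 360) [ 0.3933 -0.1745  0.1079]
(505, 195) [ 0.7192 -0.477   0.0013]
(527, 340) [ 0.4312 -0.4653  0.106 ]
(430, 200) [ 0.6764 -0.3052  0.1076]
(430, 355) [ 0.4033 -0.2992  0.1046]
(325, 292) [ 0.5133 -0.1192  0.0576]
(312, 275) [ 0.5453 -0.0948  0.0502]
(312, 315) [ 0.4719 -0.0961  0.0483]
(140, 312) [0.4677 0.1883 0.1345]
```

Bar free end is at (0.463, 0.222, 0.143) in both views, so bar_end is about (0.466, 0.205, 0.138). The shank slopes 0.255 rad with heading (-0.16, 0.987). I'll shut the fingers and move over, keeping high and bulging outwards for reach.

```bash
python3 -m creep '[[0,0,0,29,-25,-4,255],[0,0,0,29,-25,-4,255],[0,0,0,29,-25,-4,255],[0,0,0,29,-25,-4,255],[0,0,0,29,-25,-4,255],[0,0,0,29,-25,-4,255],[0,0,0,29,-25,-4,255],[0,0,0,29,-25,-4,255]]'
cat >> h.py <<'E'
def rel(target):
    o=get_obs();R=Rn.from_quat(o["ee_rot"]).as_matrix()
    return R.T@(np.array(target)-o["position"])*1000
E
python3 - <<'E'
from h import *
o=get_obs();np.set_printoptions(precision=4,suppress=True)
print(o["position"],Rn.from_quat(o["ee_rot"]).as_matrix(),rel([.45,-.12,.26]),rel([.47,.19,.26]),o["joint_pos"])
E
```

```text
clock: 0.95
position: [0.3586, -0.3244, 0.2592]
ee_rot: [0.986, 0.166, -0.0, 0.0]
ft_force: [1.3, -0.1, 0.2]
grip_width: -0.002
[ 0.3586 -0.3244  0.2592] [[ 0.9452  0.3266 -0.0002]
 [ 0.3266 -0.9452 -0.0002]
 [-0.0002  0.0001 -1.    ]] [ 153.1613 -163.3174   -0.8598] [ 273.3184 -449.7826   -0.9119] [ 0.9265  0.0181 -0.2877  1.7591  0.0055  1.3651 -0.6004]
```

```bash
python3 -m creep '[[0,0,0,25,-37,0,255],[0,0,0,25,-37,0,255],[0,0,0,25,-37,0,255],[0,0,0,25,-37,0,255],[0,0,0,25,-37,0,255],[0,0,0,25,-37,0,255],[0,0,0,22,-37,0,255],[0,0,0,22,-37,0,255]]'
python3 -m creep '[[0,0,-0.14,20,-37,0,255],[0,0,-0.14,0,-50,0,255],[0,0,-0.14,0,-40,0,255],[0,0,-0.14,0,0,0,255],[0,0,-0.14,0,0,0,255],[0,0,-0.14,0,0,0,255],[0,0,-0.14,0,0,0,255],[0,0,-0.14,0,0,0,255]]'
cat >> h.py <<'E'
a=np.array([-.155,.9555,.252]);a/=np.linalg.norm(a)
def want(a=a):
    zt=-np.array([0,0,1.])+a*a[2];zt/=np.linalg.norm(zt);return np.c_[a,np.cross(zt,a),zt]
E
python3 - <<'E'
from h import *
o=get_obs();np.set_printoptions(precision=4,suppress=True)
R=Rn.from_quat(o["ee_rot"]).as_matrix();W=want()
print(o["position"],o["joint_pos"],o["ft_force"]);print("turn",(Rn.from_matrix(R.T@W)).as_rotvec());
be=np.array([.466,.2045,.138]);T=be-W[:,2]*(.025+.06);print(W,T,rel(T))
E
```

```text
clock: 1.75
position: [0.4447, 0.019, 0.2591]
ee_rot: [0.986, 0.166, 0.0, 0.0]
ft_force: [1.0, 0.1, 0.1]
grip_width: 0.001
clock: 2.55
position: [0.4057, 0.136, 0.259]
ee_rot: [0.746, 0.666, -0.0, 0.0]
ft_force: [0.0, -0.3, -0.6]
grip_width: 0.002
[0.4057 0.136  0.259 ] [ 0.4161 -0.1145 -0.7707  1.8581 -0.0811  1.3666 -0.4469] [ 0.0209 -0.289  -0.6055]
turn [ 0.0346  0.2534 -0.2715]
[[-0.155   0.9871 -0.0403]
 [ 0.9553  0.1601  0.2487]
 [ 0.2519 -0.     -0.9677]] [0.4694 0.1834 0.2203] [54.2571 58.0711 38.6802]
```

```bash
python3 -m creep '[[0,0,-0.14,27,29,0,255],[0,0,-0.134,27,29,0,255],[0,0.13,0,0,0,0,255],[0,0.125,0,0,0,0,255],[0,0,0,0,0,0,255]]'
python3 - <<'E'
from h import *
o=get_obs();np.set_printoptions(precision=4,suppress=True)
R=Rn.from_quat(o["ee_rot"]).as_matrix();W=want()
print("turn",(Rn.from_matrix(R.T@W)).as_rotvec(),o["ft_force"],o["joint_pos"])
be=np.array([.466,.2045,.138]);T=be-W[:,2]*(.025+.03);print(T,rel(T))
E
```

```text
clock: 3.05
position: [0.4672, 0.1837, 0.2579]
ee_rot: [0.647, 0.752, 0.083, -0.099]
ft_force: [0.0, -1.0, -0.1]
grip_width: 0.0
turn [ 0.0007 -0.0042 -0.0113] [ 0.0206 -1.042  -0.1337] [ 0.4858  0.0816 -0.8042  1.7415 -0.204   1.3075 -0.1163]
[0.4682 0.1908 0.1912] [-10.3618   2.2237  66.1766]
```

```bash
python3 -m creep '[[0,0,-0.011,-5,1,20,255],[0,0,0,-5,1,20,255],[0,0,0,0,0,16,255],[0,0,0,0,0,10,255],[0,0,0,0,0,0,255]]'
python3 - <<'E'
from h import *
o=get_obs();np.set_printoptions(precision=4,suppress=True)
R=Rn.from_quat(o["ee_rot"]).as_matrix();W=want()
print("turn",(Rn.from_matrix(R.T@W)).as_rotvec(),o["ft_force"])
be=np.array([.466,.2045,.138]);T=be-W[:,2]*(.025);print(T,rel(T))
for n in("scene","wrist","top"):
    p,d=camera(n);cv2.imwrite(f"pics/{n}1.png",p);np.save(f"pics/{n}1.npy",d)
    if n=="scene": cv2.imwrite("pics/scene1c.png",cv2.resize(p[80:280,280:500],None,fx=3,fy=3))
E
```

```text
clock: 3.55
position: [0.4663, 0.1946, 0.1918]
ee_rot: [0.64, 0.758, 0.082, -0.097]
ft_force: [0.2, 0.0, 0.7]
grip_width: 0.001
turn [-0.0007  0.0003  0.0071] [0.1949 0.036  0.7   ]
[0.467  0.1983 0.1622] [-4.0713  1.3176 29.5831]
```

View pics/wrist1.png

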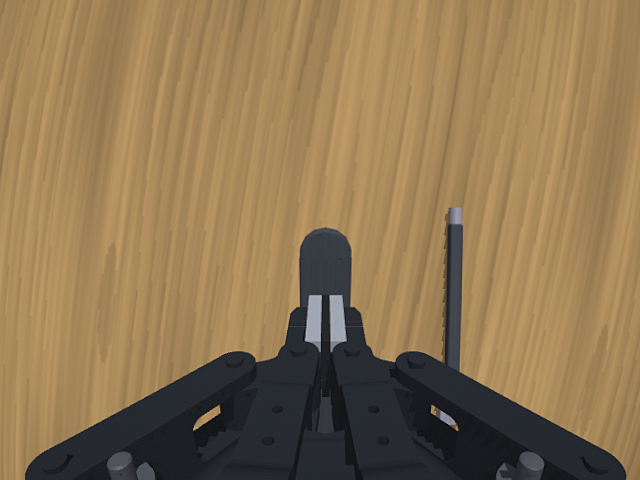

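View pics/scene1c.png

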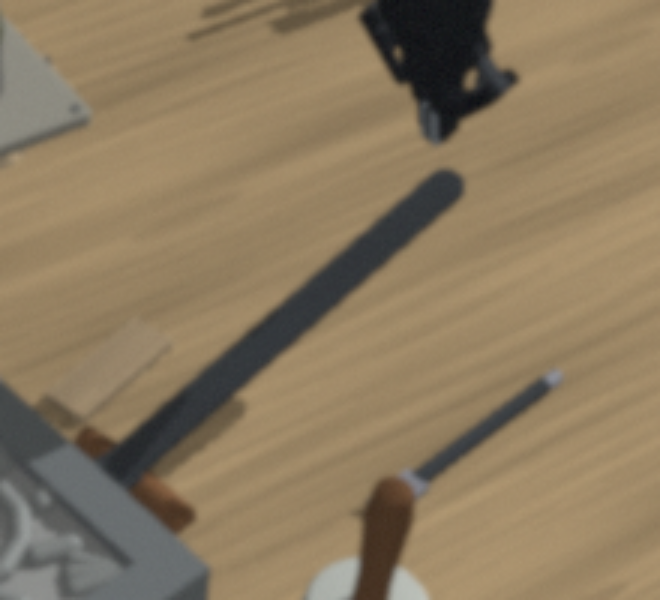

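The wrist view shows the shut fingertips (x≈326, y≈295) in line with the bar (edges 300–351, end at y≈228). Next I close most of the gap, then creep to contact.

```bash
python3 -m creep '[[0,0,0,-2,0.5,10,255],[0,0,0,-2,0,8,255],[0,0,0,0,0,4,255],[0,0,0,0,0,1,255],[0,0,0,0,0,1,255],[0,0,0,0,0,0,255]]'
```

```text
clock: 4.3
position: [0.4674, 0.1965, 0.1685]
ee_rot: [0.64, 0.757, 0.083, -0.096]
ft_force: [1.0, 0.5, -0.1]
grip_width: 0.002
```

```bash
python3 -m creep '[[0,0,0,0,0,1,255],[0,0,0,0,0,1,255],[0,0,0,0,0,0.6,255],[0,0,0,0,0,0.6,255],[0,0,0,0,0,0.6,255],[0,0,0,0,0,0,255]]'
```

```text
clock: 4.9
position: [0.4672, 0.1974, 0.1647]
ee_rot: [0.64, 0.757, 0.083, -0.096]
ft_force: [-0.5, 0.8, 0.0]
grip_width: 0.0
```

```bash
python3 -m creep '[[0,0,0,0,0,0.6,255],[0,0,0,0,0,0.6,255],[0,0,0,0,0,0.6,255],[0,0,0,0,0,0.6,255],[0,0,0,0,0,0,255],[0,0,0,0,0,0,255]]'
python3 -m creep '[[0,0,0,0,0,0.6,255],[0,0,0,0,0,0.6,255],[0,0,0,0,0,0.6,255],[0,0,0,0,0,0,255],[0,0,0,0,0,0,255]]'
```

```text
clock: 5.5
position: [0.4671, 0.198, 0.1625]
ee_rot: [0.64, 0.757, 0.083, -0.096]
ft_force: [0.2, -1.1, 0.0]
grip_width: 0.006
clock: 6.0
position: [0.467, 0.1985, 0.1607]
ee_rot: [0.64, 0.757, 0.083, -0.096]
ft_force: [-1.0, -0.4, 0.1]
grip_width: 0.002
```

```bash
python3 -m creep '[[0,0,0,0,0,0.6,255],[0,0,0,0,0,0.6,255],[0,0,0,0,0,0,255]]'
python3 -m creep '[[0,0,0,0,0,0.6,255],[0,0,0,0,0,0.6,255],[0,0,0,0,0,0,255]]'
python3 - <<'E'
from h import *
p,d=camera("scene");cv2.imwrite("pics/scene2c.png",cv2.resize(p[80:280,280:500],None,fx=3,fy=3))
print(get_obs()["ft_force"])
E
```

```text
clock: 6.3
position: [0.4669, 0.1988, 0.1595]
ee_rot: [0.64, 0.757, 0.083, -0.096]
ft_force: [0.3, -0.7, 0.2]
grip_width: -0.0
clock: 6.6
position: [0.4669, 0.1991, 0.1583]
ee_rot: [0.64, 0.757, 0.083, -0.096]
ft_force: [0.3, 0.3, 0.7]
grip_width: -0.0
[-0.40971964 -0.62797718 -0.4894344 ]
```

View pics/scene2c.png

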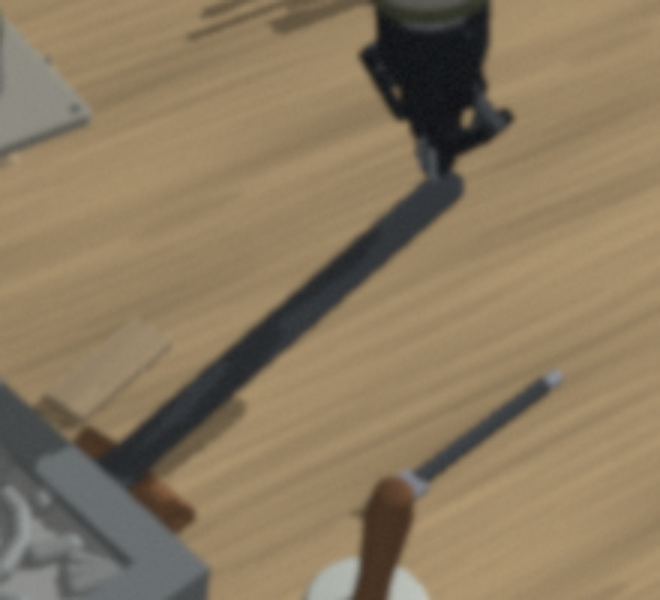

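Fingertips sit just over the bar end, about on contact. I keep creeping.

```bash
python3 -m creep '[[0,0,0,0,0,0.6,255],[0,0,0,0,0,0.6,255],[0,0,0,0,0,0,255]]'
python3 -m creep '[[0,0,0,0,0,0.6,255],[0,0,0,0,0,0.6,255],[0,0,0,0,0,0,255]]'
python3 -m creep '[[0,0,0,0,0,0.6,255],[0,0,0,0,0,0.6,255],[0,0,0,0,0,0,255]]'
```

```text
clock: 6.95
position: [0.4668, 0.1994, 0.1572]
ee_rot: [0.64, 0.757, 0.083, -0.096]
ft_force: [-0.5, 0.4, 0.0]
grip_width: -0.001
clock: 7.25
position: [0.4668, 0.1997, 0.156]
ee_rot: [0.64, 0.757, 0.083, -0.096]
ft_force: [0.9, 0.4, -0.6]
grip_width: 0.001
clock: 7.55
position: [0.4668, 0.2, 0.1548]
ee_rot: [0.64, 0.757, 0.083, -0.096]
ft_force: [-0.4, -0.3, -0.2]
grip_width: -0.003
```

```bash
python3 - <<'E'
from h import *
np.set_printoptions(precision=4,suppress=True)
o=get_obs();p,d=camera("wrist");cv2.imwrite("pics/wrist3.png",p)
for v in range(225,330,8): print(v,p[v,326],pts("wrist",[(326,v)],d,o)[0], pts("wrist",[(315,v)],d,o)[0])
p,d=camera("top");cv2.imwrite("pics/top3.png",p)
d0=np.load("pics/top0.npy")
for u,v in[(150,311),(200,306),(250,301),(290,297),(340,300)]: print(pts("top",[(u,v)],d)[0],pts("top",[(u,v)],d0)[0])
print(camera_model("wrist")["mount"][:3,3])
E
```

```text
225 [ 98 147 181] [ 0.4623  0.2324 -0.0022] [0.4533 0.2309 0.0008]
233 [ 99 147 181] [ 0.4633  0.2258 -0.001 ] [0.4543 0.2244 0.0007]
241 [83 72 65] [0.4624 0.2269 0.1396] [0.4573 0.2258 0.1355]
249 [66 61 58] [0.463  0.2235 0.1437] [0.458  0.2226 0.1427]
257 [67 62 58] [0.4636 0.2198 0.1425] [0.4586 0.219  0.1429]
265 [66 61 57] [0.4642 0.216  0.1412] [0.4592 0.2151 0.1407]
273 [68 60 57] [0.4649 0.2122 0.1401] [0.4598 0.2113 0.1394]
281 [67 59 55] [0.4655 0.2084 0.1397] [0.4604 0.2075 0.1394]
289 [66 62 57] [0.4661 0.2046 0.1392] [0.461  0.2036 0.138 ]
297 [42 39 37] [0.4657 0.2065 0.1671] [0.4614 0.2058 0.1673]
305 [43 39 38] [0.4659 0.2048 0.1739] [0.4618 0.2043 0.1746]
313 [42 38 35] [0.4662 0.2032 0.1799] [0.4622 0.2023 0.1788]
321 [44 38 37] [0.4663 0.202  0.1861] [0.4625 0.2016 0.187 ]
329 [43 39 38] [0.4666 0.2002 0.1897] [0.4629 0.2    0.1912]
[0.4405 0.0483 0.5458] [0.4697 0.173  0.1314]
[0.4808 0.0955 0.1091] [0.4806 0.0952 0.1106]
[0.4924 0.0131 0.0873] [0.4927 0.0135 0.0835]
[ 0.5022 -0.0562  0.0689] [ 0.4039 -0.1082  1.066 ]
[ 0.4948 -0.145   0.1028] [ 0.4946 -0.1449  0.1053]
[ 0.0766 -0.0002 -0.1468]
```

View pics/wrist3.png

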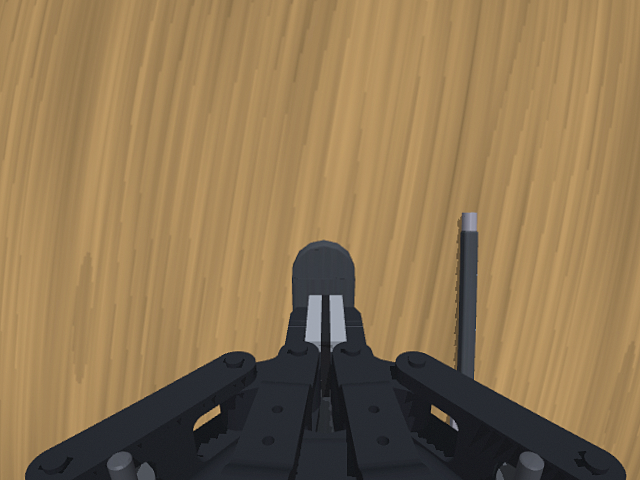

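```bash
python3 - <<'E'
from h import *
np.set_printoptions(precision=4,suppress=True)
o=get_obs();R=Rn.from_quat(o["ee_rot"]).as_matrix()
p,d=camera("scene");c=p[110:160,400:450];cv2.imwrite("pics/s4.png",cv2.resize(c,None,fx=11,fy=11,interpolation=0))
m=camera_model("scene")
for z in(0,-.01,.025,-.05):
    X=o["position"]+R@[0,0,z];q=m["R"]@X+m["t"];k=1+m["k1"]*((q[:2]/q[2])**2).sum();print(z,q[:2]/q[2]*k*540.48+[320.03,244.78])
for v in range(118,150,2): print(v,[tuple((R.T@(pts("scene",[(u,v)],d)[0]-o["position"])*1000).round()) for u in(420,424,428,432)])
E
```

```text
0 [425.0401 138.9669]
-0.01 [424.9711 136.0168]
0.025 [425.2071 146.1641]
-0.05 [424.6809 123.7878]
118 [(np.float64(-9.0), np.float64(-5.0), np.float64(-73.0)), (np.float64(-16.0), np.float64(14.0), np.float64(-92.0)), (np.float64(-10.0), np.float64(19.0), np.float64(-91.0)), (np.float64(-9.0), np.float64(30.0), np.float64(-97.0))]
120 [(np.float64(-10.0), np.float64(-3.0), np.float64(-69.0)), (np.float64(-14.0), np.float64(12.0), np.float64(-83.0)), (np.float64(-9.0), np.float64(18.0), np.float64(-82.0)), (np.float64(8.0), np.float64(14.0), np.float64(-65.0))]
122 [(np.float64(-9.0), np.float64(-5.0), np.float64(-60.0)), (np.float64(-16.0), np.float64(13.0), np.float64(-79.0)), (np.float64(-8.0), np.float64(17.0), np.float64(-74.0)), (np.float64(9.0), np.float64(13.0), np.float64(-57.0))]
124 [(np.float64(-10.0), np.float64(-4.0), np.float64(-56.0)), (np.float64(-17.0), np.float64(14.0), np.float64(-74.0)), (np.float64(-0.0), np.float64(10.0), np.float64(-56.0)), (np.float64(5.0), np.float64(16.0), np.float64(-57.0))]
126 [(np.float64(-10.0), np.float64(-4.0), np.float64(-49.0)), (
[... 2021 characters left out ...]
float64(17.0))]
144 [(np.float64(-8.0), np.float64(-8.0), np.float64(16.0)), (np.float64(-1.0), np.float64(-2.0), np.float64(18.0)), (np.float64(5.0), np.float64(4.0), np.float64(19.0)), (np.float64(12.0), np.float64(10.0), np.float64(21.0))]
146 [(np.float64(-14.0), np.float64(-2.0), np.float64(13.0)), (np.float64(-5.0), np.float64(1.0), np.float64(19.0)), (np.float64(1.0), np.float64(8.0), np.float64(19.0)), (np.float64(5.0), np.float64(16.0), np.float64(17.0))]
148 [(np.float64(-15.0), np.float64(-1.0), np.float64(18.0)), (np.float64(-8.0), np.float64(4.0), np.float64(20.0)), (np.float64(-5.0), np.float64(13.0), np.float64(17.0)), (np.float64(102.0), np.float64(-74.0), np.float64(188.0))]
```

View pics/s4.png

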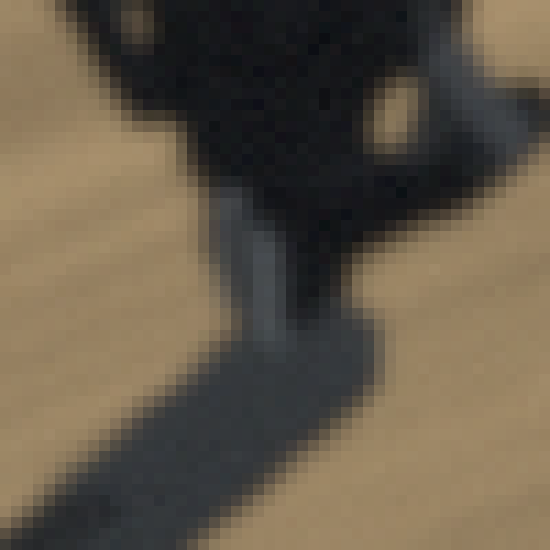

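Both the wrist and scene depth put the visible fingertips about 9 mm behind the TCP, not 25 mm ahead. The bar top is still about 17 mm ahead of the TCP, so a real gap of about 25 mm remains. I go closer, then creep on force.

```bash
python3 -m creep '[[0,0,0,0,0,4,255],[0,0,0,0,0,6,255],[0,0,0,0,0,4,255],[0,0,0,0,0,2,255],[0,0,0,0,0,1,255],[0,0,0,0,0,0,255]]'
python3 -m creep '[[0,0,0,0,0,0.7,255],[0,0,0,0,0,0.7,255],[0,0,0,0,0,0.7,255],[0,0,0,0,0,0,255]]'
```

```text
clock: 8.3
position: [0.4661, 0.2043, 0.1384]
ee_rot: [0.64, 0.757, 0.083, -0.096]
ft_force: [0.1, -0.3, -0.5]
grip_width: 0.002
clock: 8.7
position: [0.466, 0.2047, 0.1364]
ee_rot: [0.64, 0.757, 0.083, -0.096]
ft_force: [-0.1, 0.3, -0.8]
grip_width: -0.0
```

```bash
python3 -m creep '[[0,0,0,0,0,0.7,255],[0,0,0,0,0,0.7,255],[0,0,0,0,0,0,255]]'
```

```text
clock: 9.0
position: [0.4659, 0.2051, 0.135]
ee_rot: [0.64, 0.757, 0.083, -0.096]
ft_force: [0.3, -0.4, 0.0]
grip_width: -0.002
```

```bash
python3 -m creep '[[0,0,0,0,0,0.7,255],[0,0,0,0,0,0.7,255],[0,0,0,0,0,0.7,255],[0,0,0,0,0,0,255]]'
python3 - <<'E'
from h import *
o=get_obs();R=Rn.from_quat(o["ee_rot"]).as_matrix()
p,d=camera("scene");cv2.imwrite("pics/s5.png",cv2.resize(p[110:160,400:450],None,fx=11,fy=11,interpolation=0))
for v in range(136,152,2): print(v,[(R.T@(pts("scene",[(u,v)],d)[0]-o["position"])*1000).round().astype(int).tolist() for u in(420,424,428)])
E
```

```text
clock: 9.4
position: [0.4663, 0.2055, 0.1334]
ee_rot: [0.64, 0.757, 0.083, -0.096]
ft_force: [0.6, -1.4, 5.1]
grip_width: 0.001
136 [[-9, -6, -36], [-11, 7, -48], [-8, 16, -52]]
138 [[-10, -6, -31], [-8, 4, -36], [-5, 13, -40]]
140 [[-9, -7, -23], [-12, 8, -36], [-6, 14, -35]]
142 [[-12, -4, -20], [-11, 6, -27], [-5, 13, -27]]
144 [[-11, -6, -11], [-9, 5, -18], [-4, 12, -18]]
146 [[-12, -5, -6], [-572, 547, -972], [-1, 9, -6]]
148 [[-15, -2, -4], [-8, 4, -2], [-3, 11, -3]]
150 [[-18, 1, -2], [-13, 8, -3], [-7, 15, -2]]
```

View pics/s5.png

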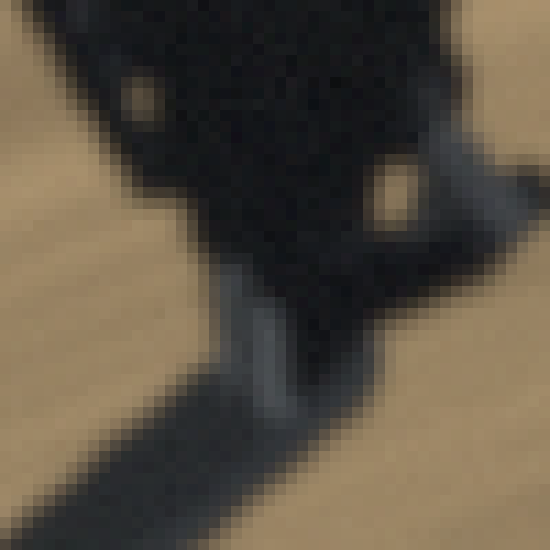

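Contact: 5 N. Now press along the arc, turning the tool with the bar (−0.0033 rad per mm), slowly at first.

```bash
python3 -m creep '[[0,-0.001,0,0,0,0.3,255],[0,-0.001,0,0,0,0.3,255],[0,-0.001,0,0,0,0.3,255],[0,-0.001,0,0,0,0.4,255],[0,-0.001,0,0,0,0.4,255],[0,-0.001,0,0,0,0.4,255],[0,-0.0015,0,0,0,0.5,255],[0,-0.0015,0,0,0,0.5,255]]'
```

```text
clock: 10.25
position: [0.4666, 0.2062, 0.1308]
ee_rot: [0.641, 0.758, 0.081, -0.092]
ft_force: [-0.3, -3.1, 8.8]
grip_width: 0.001
```

```bash
python3 -m creep '[[0,-0.002,0,0,0,0.5,255],[0,-0.002,0,0,0,0.6,255],[0,-0.002,0,0,0,0.6,255],[0,-0.002,0,0,0,0.6,255],[0,-0.002,0,0,0,0.6,255],[0,-0.002,0,0,0,0.6,255],[0,-0.002,0,0,0,0.6,255],[0,-0.002,0,0,0,0.6,255]]'
```

```text
clock: 11.05
position: [0.4666, 0.2073, 0.1264]
ee_rot: [0.642, 0.758, 0.076, -0.086]
ft_force: [-1.0, -3.3, 9.5]
grip_width: 0.001
```

```bash
python3 -m creep '[[0,-0.002,0,0,0,0.6,255],[0,-0.002,0,0,0,0.6,255],[0,-0.002,0,0,0,0.6,255],[0,-0.002,0,0,0,0.6,255],[0,-0.002,0,0,0,0.6,255],[0,-0.002,0,0,0,0.6,255],[0,-0.002,0,0,0,0.6,255],[0,-0.002,0,0,0,0.6,255]]'
```

```text
clock: 11.85
position: [0.4665, 0.2083, 0.1216]
ee_rot: [0.642, 0.759, 0.071, -0.08]
ft_force: [0.6, -4.1, 9.8]
grip_width: 0.005
```

```bash
python3 -m creep '[[0,-0.002,0,0,0,0.6,255],[0,-0.002,0,0,0,0.6,255],[0,-0.002,0,0,0,0.6,255],[0,-0.002,0,0,0,0.6,255],[0,-0.002,0,0,0,0.6,255],[0,-0.002,0,0,0,0.6,255],[0,-0.002,0,0,0,0.6,255],[0,-0.002,0,0,0,0.6,255]]'
cat > st.py <<'E'
from h import *
import sys
np.set_printoptions(precision=4,suppress=True)
o=get_obs()
# stone near-border strip in scene+top, tilt by plane fit of grey border along known footprint
hx=np.array([.160,-.987,0]);hy=np.array([.987,.160,0])  # panel x, y(world)
def fit(d,n):
    v,u=np.mgrid[0:480:2,0:640:2];uv=np.c_[u.ravel(),v.ravel()];ok=d[uv[:,1],uv[:,0]]>0;uv=uv[ok]
    X=pts(n,uv,d)
    C=np.array([.5375,-.305,0]) if 0 else None
    return X
E
python3 - <<'E'
from h import *
np.set_printoptions(precision=4,suppress=True)
o=get_obs();print(o["ft_force"])
for n in("top","scene"):
    p,d=camera(n);cv2.imwrite(f"pics/{n}6.png",p);d0=np.load(f"pics/{n}0.npy")
    def stone(d):
        v,u=np.mgrid[0:480,0:640];uv=np.c_[u.ravel(),v.ravel()];uv=uv[d.ravel()>0]
        X=pts(n,uv,d)
        return X
    X0=stone(d0);X1=stone(d)
    # border plane: points in footprint high
    for X in(X0,X1):
        s=(X[:,0]>.36)&(X[:,0]<.70)&(X[:,1]<-.11)&(X[:,1]>-.5)&(X[:,2]>.085)&(X[:,2]<.15)
        Y=X[s]
        # robust: keep the top surface by plane refit
        A=np.c_[Y[:,:2],np.ones(len(Y))];w=np.ones(len(Y),bool)
        for _ in range(15):
            c=np.linalg.lstsq(A[w],Y[w,2],rcond=None)[0];r=Y[:,2]-A@c;w=(r>-.004)&(r<.006)
        e=np.array([.52,-.135,1]);b=np.array([.57,-.45,1])
        print(n,len(Y),w.sum(),c,"near",e@c,"far",b@c)
E
```

```text
clock: 12.65
position: [0.4665, 0.2093, 0.1171]
ee_rot: [0.643, 0.76, 0.066, -0.074]
ft_force: [0.6, -3.5, 9.4]
grip_width: 0.001
[ 0.603  -3.5457  9.3564]
top 28975 14231 [0.0015 0.0017 0.1041] near 0.10465881773815275 far 0.1042023139315138
top 29075 14233 [-0.0012  0.0144  0.1114] near 0.10882801973966717 far 0.1042253226662138
scene 21292 10565 [-0.0006  0.0017  0.1053] near 0.10472634426225437 far 0.10414716985978315
scene 21485 10546 [-0.0027  0.0149  0.1123] near 0.10891541846405572 far 0.10409656288366176
```

View pics/top6.png

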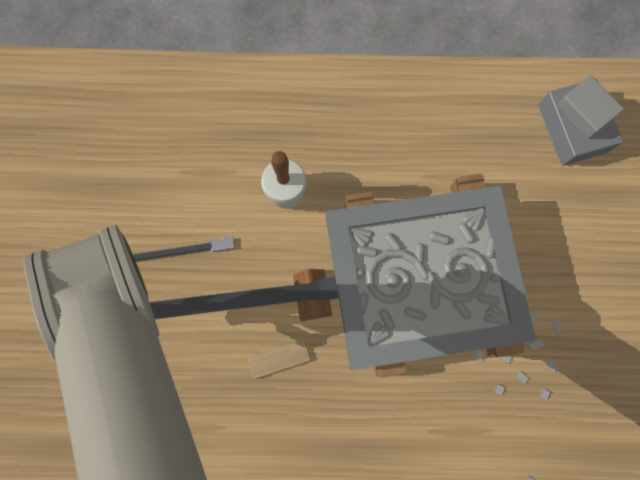

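Both views agree: the near edge has risen 4.2 mm, the far edge is unchanged, and nothing else has shifted in the top view (fulcrum about (312,294), mallet (284,183)). The TCP is down 16 mm, matching the 3.8 ratio. I continue.

```bash
python3 -m creep '[[0,-0.002,0,0,0,0.6,255],[0,-0.002,0,0,0,0.6,255],[0,-0.002,0,0,0,0.6,255],[0,-0.002,0,0,0,0.6,255],[0,-0.002,0,0,0,0.6,255],[0,-0.002,0,0,0,0.6,255],[0,-0.002,0,0,0,0.6,255],[0,-0.002,0,0,0,0.6,255]]'
python3 -m creep '[[0,-0.002,0,0,0,0.6,255],[0,-0.002,0,0,0,0.6,255],[0,-0.002,0,0,0,0.6,255],[0,-0.002,0,0,0,0.6,255],[0,-0.002,0,0,0,0.6,255],[0,-0.002,0,0,0,0.6,255],[0,-0.002,0,0,0,0.6,255],[0,-0.002,0,0,0,0.6,255]]'
```

```text
clock: 13.55
position: [0.4664, 0.2102, 0.1124]
ee_rot: [0.643, 0.76, 0.06, -0.068]
ft_force: [0.3, -2.6, 9.6]
grip_width: 0.002
clock: 14.35
position: [0.4663, 0.2111, 0.1077]
ee_rot: [0.644, 0.761, 0.055, -0.061]
ft_force: [0.8, -3.1, 10.2]
grip_width: 0.001
```

```bash
python3 -m creep '[[0,-0.002,0,0,0,0.6,255],[0,-0.002,0,0,0,0.6,255],[0,-0.002,0,0,0,0.6,255],[0,-0.002,0,0,0,0.6,255],[0,-0.002,0,0,0,0.6,255],[0,-0.002,0,0,0,0.6,255],[0,-0.002,0,0,0,0.6,255],[0,-0.002,0,0,0,0.6,255]]'
python3 -m creep '[[0,-0.002,0,0,0,0.6,255],[0,-0.002,0,0,0,0.6,255],[0,-0.002,0,0,0,0.6,255],[0,-0.002,0,0,0,0.6,255],[0,-0.002,0,0,0,0.6,255],[0,-0.002,0,0,0,0.6,255],[0,-0.002,0,0,0,0.6,255],[0,-0.002,0,0,0,0.6,255]]'
cat > chk.py <<'E'
from h import *
import sys
np.set_printoptions(precision=4,suppress=True)
print(get_obs()["ft_force"],get_obs()["clock"])
for n in("top","scene"):
    p,d=camera(n);cv2.imwrite(f"pics/{n}{sys.argv[1]}.png",p);d0=np.load(f"pics/{n}0.npy")
    v,u=np.mgrid[0:480,0:640];uv=np.c_[u.ravel(),v.ravel()];r_=[]
    for D in(d0,d):
        X=pts(n,uv[D.ravel()>0],D)
        s=(X[:,0]>.36)&(X[:,0]<.70)&(X[:,1]<-.11)&(X[:,1]>-.5)&(X[:,2]>.085)&(X[:,2]<.15)
        Y=X[s];A=np.c_[Y[:,:2],np.ones(len(Y))]
        w=np.ones(len(Y),bool)
        for _ in range(25):
            c=np.linalg.lstsq(A[w],Y[w,2],rcond=None)[0];r=Y[:,2]-A@c;w=(r>-.004)&(r<.006)
        r_.append((np.array([.52,-.135,1])@c,np.array([.57,-.45,1])@c,*c[:2],w.sum()))
    a0,a1=map(np.array,r_);print(n,"near rise mm",(a1-a0)[0]*1e3,"far",(a1-a0)[1]*1e3,"slope",(a1-a0)[2:4],a1[4])
E
python3 chk.py 7
```

```text
clock: 15.15
position: [0.4662, 0.212, 0.103]
ee_rot: [0.644, 0.761, 0.05, -0.055]
ft_force: [-0.2, -3.1, 10.4]
grip_width: 0.001
clock: 15.95
position: [0.466, 0.2127, 0.0983]
ee_rot: [0.644, 0.762, 0.045, -0.049]
ft_force: [-0.7, -2.6, 9.8]
grip_width: 0.002
[-0.7284 -2.5795  9.7769] 15.95
top near rise mm 9.34354121143828 far -0.057299313465986046 slope [-0.0056  0.029 ] 14349.0
scene near rise mm 9.355727895796681 far -0.0984240495637001 slope [-0.0055  0.0291] 10549.0
```

9.35 mm up after a 35 mm drop; about 21 mm more drop is needed (TCP z about 0.077).

```bash
python3 -m creep '[[0,-0.002,0,0,0,0.6,255],[0,-0.002,0,0,0,0.6,255],[0,-0.002,0,0,0,0.6,255],[0,-0.002,0,0,0,0.6,255],[0,-0.002,0,0,0,0.6,255],[0,-0.002,0,0,0,0.6,255],[0,-0.002,0,0,0,0.6,255],[0,-0.002,0,0,0,0.6,255]]'
python3 -m creep '[[0,-0.002,0,0,0,0.6,255],[0,-0.002,0,0,0,0.6,255],[0,-0.002,0,0,0,0.6,255],[0,-0.002,0,0,0,0.6,255],[0,-0.002,0,0,0,0.6,255],[0,-0.002,0,0,0,0.6,255],[0,-0.002,0,0,0,0.6,255],[0,-0.002,0,0,0,0.6,255]]'
python3 -m creep '[[0,-0.002,0,0,0,0.6,255],[0,-0.002,0,0,0,0.6,255],[0,-0.002,0,0,0,0.6,255],[0,-0.002,0,0,0,0.6,255],[0,-0.002,0,0,0,0.6,255],[0,-0.002,0,0,0,0.6,255],[0,-0.002,0,0,0,0.6,255],[0,-0.002,0,0,0,0.6,255]]'
```

```text
clock: 16.85
position: [0.4659, 0.2134, 0.0935]
ee_rot: [0.645, 0.762, 0.04, -0.043]
ft_force: [-0.2, -2.1, 11.2]
grip_width: -0.0
clock: 17.65
position: [0.4659, 0.214, 0.0888]
ee_rot: [0.645, 0.762, 0.035, -0.037]
ft_force: [-0.7, -1.5, 11.4]
grip_width: 0.0
clock: 18.45
position: [0.4658, 0.2146, 0.0841]
ee_rot: [0.645, 0.763, 0.03, -0.031]
ft_force: [0.3, -0.9, 10.9]
grip_width: 0.002
```

```bash
python3 -m creep '[[0,-0.002,0,0,0,0.6,255],[0,-0.002,0,0,0,0.6,255],[0,-0.002,0,0,0,0.6,255],[0,-0.002,0,0,0,0.6,255],[0,-0.002,0,0,0,0.6,255],[0,-0.001,0,0,0,0.4,255],[0,-0.001,0,0,0,0.2,255],[0,0,0,0,0,0,255]]'
python3 chk.py 8
```

```text
clock: 19.25
position: [0.4657, 0.215, 0.0804]
ee_rot: [0.645, 0.763, 0.026, -0.027]
ft_force: [-0.7, -0.5, 9.6]
grip_width: 0.003
[-0.7412 -0.4706  9.632 ] 19.25
top near rise mm 14.091788319069181 far -0.11201192548493388 slope [-0.0082  0.0438] 14356.0
scene near rise mm 14.104222397343976 far -0.10940485356036866 slope [-0.0079  0.0439] 10637.0
```

14.1 mm; 0.9 mm more, so about 3.4 mm at the bar end.

```bash
python3 -m creep '[[0,-0.001,0,0,0,0.3,255],[0,-0.002,0,0,0,0.5,255],[0,-0.002,0,0,0,0.6,255],[0,-0.002,0,0,0,0.6,255],[0,-0.002,0,0,0,0.6,255],[0,-0.001,0,0,0,0.5,255],[0,-0.001,0,0,0,0.3,255],[0,0,0,0,0,0.1,255]]'
python3 -m creep '[[0,0,0,0,0,0,255],[0,0,0,0,0,0,255],[0,0,0,0,0,0,255],[0,0,0,0,0,0,255],[0,0,0,0,0,0,255]]'
python3 chk.py 9
```

```text
clock: 20.15
position: [0.4657, 0.2153, 0.077]
ee_rot: [0.645, 0.763, 0.023, -0.022]
ft_force: [0.4, -0.8, 11.8]
grip_width: -0.0
clock: 20.65
position: [0.4658, 0.2153, 0.077]
ee_rot: [0.646, 0.763, 0.023, -0.022]
ft_force: [0.2, -0.8, 10.0]
grip_width: -0.001
[ 0.1809 -0.8281 10.0326] 20.65
top near rise mm 15.04004298928374 far -0.09550880499131775 slope [-0.0087  0.0467] 14314.0
scene near rise mm 14.990323777352863 far -0.14802383068208969 slope [-0.0084  0.0467] 10613.0
```

View pics/scene9.png

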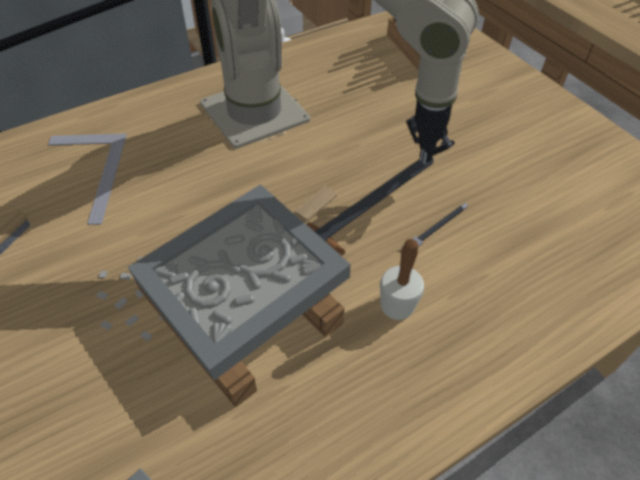

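View pics/top9.png

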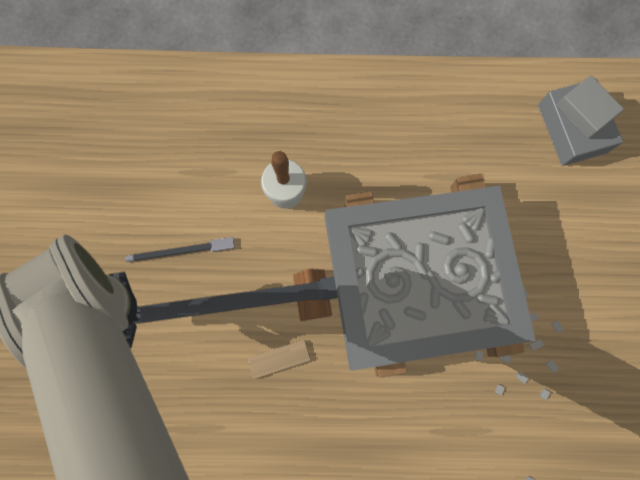

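The near edge is up 15.0 mm in both views. Far panel edge, fulcrum (312,294), packer (280,359), mallet (284,183) and chisel (180,251) are where they were, and the arm is still pressing with a steady ~10 N.

```bash
python3 -c "
from workcell import *
print(hand_in())"
```

```text
the job is handed in; nothing more can be done
None
```

The panel's near edge is up 15.0 mm, and I handed the job in at about 20.7 s with the arm still pressing on the bar.

**What I did:** I shut the gripper and set the fingertips on the bar's free end. Then I pressed down slowly at about 6 mm/s, turning the tool with the bar. The tool went down about 56 mm from first contact, and the push rose to about 10–12 N. I only pressed: I never gripped the bar and kept clear of the stone.

**Last checks:**
- **Rise:** 15.0 mm in both the top and scene views.
- **Far edge:** its height had changed by only about 0.1 mm, and the panel showed no visible slide.
- **Hold:** the push was still about 10 N after half a second without moving.
- **Other things:** the fulcrum, packer, mallet and chisel looked unmoved. I judged this by eye in the pictures and did not measure it.

**One disagreement:** the stated fingertip offset (25 mm ahead of the TCP) did not hold with the fingers shut. They stood several millimetres behind the TCP, by up to about 10 mm in the depth images. I therefore found contact by depth and force; this cost a few seconds and had no other effect.

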